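# Kit the soldering tray to its printed layout

### The arm

A 6-joint arm with a two-finger parallel gripper is mounted at the origin on a cart in front of the work surface, level with it; the furniture and walls round the work are solid. World frame = base frame: x ahead of the robot, y to its left, z up, the work surface at z = 0. Lengths are in m, angles in rad, forces in N, time in s.
With the tool pointing down it reaches from about 0.3 to 0.875 m from the base axis. Payload 4.2 kg.
Tool frame: the origin (TCP) lies between the finger pads; the fingertips stand 25 mm ahead of it and the grasp point (between the pads) lies 6 mm ahead of it (robot.tip_extent is the z of the fingertips in the tool frame, in m); z points along the fingers, y is the line along which they close (so a half turn about z gives the same grasp; the last joint's range is limited). The gripper opens to 85 mm and grips with 20 to 120 N. Pads are 22 mm wide; open, the fingers measure 114 mm over their backs; the gripper's body (76 mm by 85 mm) begins 54 mm behind the grasp point. The pads swing forward as they close: fully open they stand 13 mm farther back than shut.
Start: joints at [1.277, 0.32, 1.565, -0, 1.257, -0.02], TCP at [0.155, 0.554, 0.256] pointing down, gripper open.
Joint ranges: [-3.11, 3.11], [-0.84, 2.01], [0.21, 2.61], [-1.34, 4.49], [0.05, 2.63], [-2.56, 2.56]. Speed limits (rad/s): [2.57, 2.57, 3.14, 3.14, 3.14, 3.14].

### API

Orientations are given as a unit quaternion [w, x, y, z].
In Python, from rig import robot, imaging, finish_job gives the robot as it stands. The module is installed in compiled form; this text tells all that it offers.
- The arm moves only by the shell command python3 -m creep 'ROWS' [OPENING] [FORCE]. ROWS is JSON, a list of rows, each an object with "slide": the shift along the tool's x, y, z in cm, a list of three; "twist": the turn, a rotation vector about the tool's x, y, z in rad, a list of three. A call has 1 to 12 rows; each row shifts and turns the commanded pose from where the row before left it, along the tool's axes as they then stand; what a row does not reach is not made up. A row lasts 1/8 s, in which the tool goes at most 62.5 mm and 10.7 degrees, less where a joint would pass 70% of its speed; a pose out of reach is approached as far as the arm can. A call is refused whole if a number of a shift passes 6.25 or a number of a turn 0.188, either way. A call with a gripper value outside its range is refused whole. OPENING is the finger opening in cm, from 0 to 8.54, set as the call begins (- or left out, the last holds). The fingers move at their own pace and stop on an object; FORCE is the grip in N (left out, the last holds). Time passes only in rows, so rows that do not move let the fingers close. It gives the time, the measured TCP pose, the force, the opening and the grip force at its end, in the units of the state.
- robot.state(): the state, without advancing time (a new reading comes with each control period).
- imaging.get_image(name): name is "side" or "top"; returns a dict with "frame" (420x560x3 uint8, red, green, blue), "intrinsics" (3x3 intrinsics, pixels), "eye" and "attitude" of the camera in the world. Camera axes: x right, y up, looking along -z (the intrinsics and any distortion apply to the point x, -y, -z); pixel columns grow to the right and rows downward; lengths in m; the calibration is good to about 2 mm. A picture is of the moment at which its call begins. There is no depth.
- finish_job(): hands the job in; it is judged then, once.
The state is a dict: "time": time; "joints": joint angles; "joint_velocities": joint speeds; "tau": joint torques, N m; "position": TCP position; "orientation": TCP orientation; "force": force on the tool from outside, world axes, zero at the start; "wrist_torque": the same for the moment, N m; "width": finger opening in m; "gripper_force": force on a finger pad.
Only numpy, scipy, OpenCV 4.12 (cv2) and the standard library are available. Lean on these libraries where they do the work, as an engineer would, in place of code of your own. Each camera call takes 0.05 s, during which the arm holds its last target. There are 200 camera calls.

### The job

Make up the soldering kit in the shallow tray by its printed layout: stand the solder reel upright inside the circle, and lay the smaller of the two screwdrivers on the screwdriver outline, handle on the wide part and blade on the narrow part. Leave the roll of tape and the bigger screwdriver where they are.

Things in the scene. Friction and masses are not known exactly. Their poses are not given: they have to be found in the camera images.
- tray: Shallow grey tray fixed to the table, 230 (x) x 280 (y) mm, with a low rim all round, 4 mm thick, its top 18 mm above the table. Its floor is a white paper layout, 10 mm above the table, with two black outlines. Origin: centre of the tray's underside, on the table. Its x axis points the way the blade of the drawn screwdriver points; y to the left of that; z up.
- circle_mark (a point): Centre of the drawn circle (68 mm across) on the tray floor; 65 mm from the tray's centre along its -y. Axes as the tray's.
- handle_mark (a point): On the tray floor: where the middle of the screwdriver's handle belongs, in the wide part of the outline (104 x 24 mm); at x = -35, y = +65 mm in the tray's frame. Axes as the tray's.
- tip_mark (a point): On the tray floor: where the screwdriver's tip belongs, at the end of the narrow part of the outline (72 x 10 mm); at x = +85, y = +65 mm in the tray's frame. Axes as the tray's.
- reel: Solder reel: bright wire between two blue flanges, standing on a flange. Cylinder 62 mm in diameter, 39 mm high, 0.25 kg; can be gripped across its diameter at any height, from any side. Origin: centre of its underside; z is its axis, up.
- small_driver: The smaller screwdriver (the one to kit), lying flat: 171 mm long, handle 100 mm long, 18 mm wide and 18 mm high, reaching from x = -85 to x = +15 mm; thin shank from there to the tip at x = +85 mm, 9 mm above what it lies on. About 0.05 kg; does not roll. Origin: midway along its length, at the underside; x points along it to the tip, z up. Grip it across the handle (along y).
- driver_handle (a point): Middle of the small screwdriver's handle, on its axis, 9 mm above its underside; axes as the screwdriver's.
- driver_tip (a point): Tip of the small screwdriver's blade, on its axis; axes as the screwdriver's.
- black_tape: Bystander: roll of black tape lying flat, 62 mm across but only 19 mm high, loose. Origin: centre of its underside. Not part of the kit.
- big_driver: Bystander: the bigger screwdriver, 211 mm long, handle 25 mm thick, loose. Origin: midway along its length, at the underside. Not part of the kit.

How it is judged:
At the end, for the whole second after the job is handed in: The reel stands upright on the tray floor with its centre within 15 mm of the circle's centre; the small screwdriver lies flat on the tray floor with the middle of its handle within 15 mm and its tip within 25 mm of their marks; both are released and at rest (horizontal distance between reel and circle_mark below 0.015 m and z of reel in the frame of tray below 0.016 m and angle between reel's own z axis and vertical below 0.17 rad and horizontal distance between driver_handle and handle_mark below 0.015 m and horizontal distance between driver_tip and tip_mark below 0.025 m and z of driver_handle in the frame of tray below 0.028 m and z of driver_tip in the frame of tray below 0.036 m and linear speed of each of reel, small_driver below 0.02 m/s); the robot touches nothing.
It fails at once if the roll of tape is moved by more than 30 mm (distance of black_tape from where it was at the start of the episode above 0.03 m).
It fails at once if the bigger screwdriver is moved by more than 30 mm (distance of big_driver from where it was at the start of the episode above 0.03 m).
It also fails if it takes over 61 s, if anything falls off the work surface, if the arm or the gripper's body presses on something with over 40 N, if the wrist force passes 120 N, or if a joint passes its speed limit or range.

## Working session

There is one attempt and no reset: what is moved stays moved. The work goes in short steps, Python scripts to look and compute and a shell command to move; the robot and the scene stay as the last step left them, time stands still between calls to the robot, and variables do not carry over. Pictures are saved under pics/ and viewed, at most 10 in all, crops included, and the job is handed in when it is done.

```bash
mkdir -p pics
cat > h.py <<'E'
import numpy as np, cv2
from scipy.spatial.transform import Rotation as R
from rig import robot, imaging
def rot(q): return R.from_quat([q[1],q[2],q[3],q[0]]).as_matrix()
def ray(im,u,v,z):
    K=np.array(im["intrinsics"]); p=np.linalg.inv(K)@[u,v,1]
    a=np.array(im["attitude"]); M=rot(a) if a.size==4 else a.reshape(3,3)
    d=M@[p[0],-p[1],-p[2]]; e=np.array(im["eye"])
    return e+d*(z-e[2])/d[2]
def snap(n,f):
    im=imaging.get_image(n); cv2.imwrite(f,im["frame"][:,:,::-1]); return im
E
python3 - <<'E'
from h import *
for n in("top","side"):
    im=snap(n,f"pics/{n}0.png"); print(n,{k:v for k,v in im.items() if k!="frame"})
s=robot.state();print(s)
E
```

```text
top {'intrinsics': array([[500.83308025,   0.        , 277.44184607],
       [  0.        , 500.83308025, 210.17005058],
       [  0.        ,   0.        ,   1.        ]]), 'eye': array([0.5080638 , 0.00528601, 1.24616448]), 'attitude': array([-0.70144224, -0.02382448,  0.00562599,  0.71230579])}
side {'intrinsics': array([[396.29358468,   0.        , 275.61707124],
       [  0.        , 396.29358468, 202.05831275],
       [  0.        ,   0.        ,   1.        ]]), 'eye': array([ 0.59765272, -0.75387254,  0.65494556]), 'attitude': array([0.90049266, 0.4346828 , 0.01179061, 0.00498187])}
{'time': 0.1, 'joints': array([ 1.27697924e+00,  3.20254400e-01,  1.56553815e+00,  4.98652990e-06,
        1.25740156e+00, -2.00102373e-02]), 'joint_velocities': array([-0.00091008, -0.00250131, -0.00113977,  0.00058525, -0.00227447,
        0.00028937]), 'tau': array([-9.52015034e-05, -4.16408372e+01, -2.34705967e+01, -8.69310179e-05,
        4.83898228e-03,  5.32043998e-06]), 'position': array([0.1553738 , 0.55321952, 0.25555845]), 'orientation': array([-1.27471961e-04,  1.36476890e-01,  9.90642931e-01, -7.90518001e-04]), 'force': array([0.33377164, 0.1851698 , 0.30032448]), 'wrist_torque': array([-0.05073216,  0.01086715,  0.03318081]), 'gripper_force': 0.0, 'width': 0.08544168805663166}
```

View pics/top0.png

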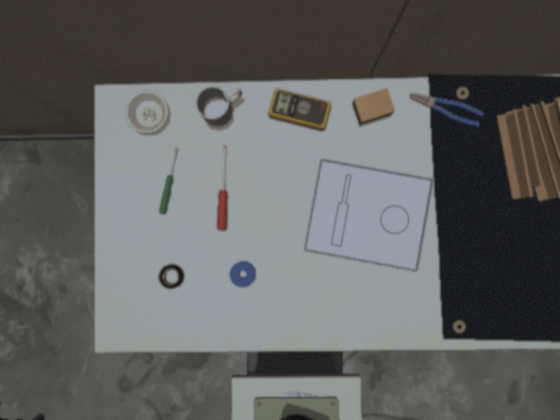

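View pics/side0.png

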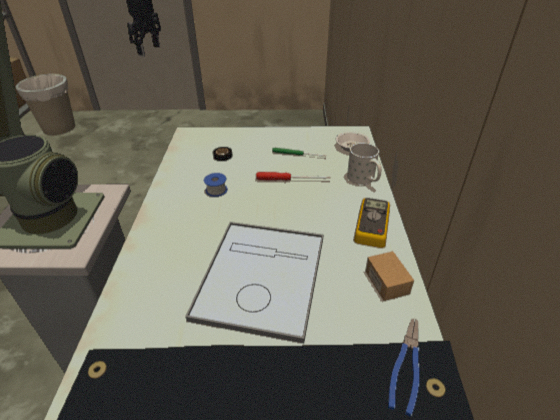

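The top view shows the green (small) driver with its handle near (166,195) and tip near (176,150), and the red one near (223,190). The blue reel is at (243,274), the tape at (171,276), and the tray is centred near (368,215) with the circle at (395,219). The side view agrees.

```bash
cat > m.py <<'E'
from h import *
def blob(fr,lo,hi,roi):
    hsv=cv2.cvtColor(fr,cv2.COLOR_RGB2HSV); m=cv2.inRange(hsv,lo,hi)
    k=np.zeros_like(m); x0,y0,x1,y1=roi; k[y0:y1,x0:x1]=m[y0:y1,x0:x1]
    return max(cv2.findContours(k,cv2.RETR_EXTERNAL,cv2.CHAIN_APPROX_NONE)[0],key=cv2.contourArea)
GREEN=((40,80,25),(85,255,255)); BLUE=((100,90,40),(130,255,255)); WHITE=((90,0,90),(160,60,255))
def axis_ends(im,c,z):
    (cx,cy),wh,_=r=cv2.minAreaRect(c); b=cv2.boxPoints(r)
    i=0 if np.linalg.norm(b[0]-b[1])<np.linalg.norm(b[1]-b[2]) else 1
    p=[(b[i]+b[i+1])/2,(b[(i+2)%4]+b[(i+3)%4])/2]
    p.sort(key=lambda q:q[1])
    return [ray(im,*q,z) for q in p]
E
python3 - <<'E'
from m import *
np.set_printoptions(precision=4,suppress=True)
im=imaging.get_image("top"); fr=im["frame"]
c=blob(fr,*GREEN,(120,130,210,230)); e=axis_ends(im,c,.009)
d=e[0]-e[1]; print("green ends far/near",e,np.linalg.norm(d),"yaw",np.arctan2(d[1],d[0]), "mid",(e[0]+e[1])/2)
c=blob(fr,*BLUE,(215,245,270,300)); (u,v),r=cv2.minEnclosingCircle(c); print("reel",u,v,r,ray(im,u,v,.037), 2*r*1.21/500)
# tray: dark outlines inside
g=cv2.cvtColor(fr,cv2.COLOR_RGB2GRAY); sub=g[140:290,290:445]
bw=cv2.adaptiveThreshold(sub,255,cv2.ADAPTIVE_THRESH_MEAN_C,cv2.THRESH_BINARY_INV,11,7)
cs,_=cv2.findContours(bw,cv2.RETR_EXTERNAL|cv2.RETR_TREE,cv2.CHAIN_APPROX_NONE)
for c in cs:
    if cv2.contourArea(c)<200: continue
    (cx,cy),wh,a=cv2.minAreaRect(c); b=cv2.boxPoints(((cx+290,cy+140),wh,a))
    P=np.array([ray(im,*q,.010)[:2] for q in b]); print(cv2.contourArea(c),wh,a,"ctr",P.mean(0),"sides",np.linalg.norm(P[0]-P[1]),np.linalg.norm(P[1]-P[2]),P.tolist())
E
```

```text
green ends far/near [array([0.6477, 0.3042, 0.009 ]), array([0.5605, 0.3242, 0.009 ])] 0.08943344166987952 yaw -0.22555719191259063 mid [0.6041 0.3142 0.009 ]
reel 242.0616455078125 273.6780700683594 12.324383735656738 [0.407  0.1236 0.037 ] 0.05965001728057861
667.0 (28.991378784179688, 29.698482513427734) 45.0 ctr [ 0.533  -0.2497] sides 0.07311699811807597 0.07066248045484448 [[0.5331420701727527, -0.1989917339920941], [0.5839719866602874, -0.2515504155173091], [0.5328058494342024, -0.3002865678622852], [0.48214809648839063, -0.24784079300705059]]
539.0 (26.0, 26.0) 0.0 ctr [ 0.5336 -0.2491] sides 0.06386984091626033 0.06352105956564842 [[0.5021951441712272, -0.21660812319697043], [0.5660475655554811, -0.21809972033966193], [0.5650232730451696, -0.2816125208856619], [0.5012587534293356, -0.2799872946559743]]
633.0 (12.481135368347168, 73.1640625) 10.124671936035156 ctr [ 0.5587 -0.1221] sides 0.1805510738607682 0.030710873141799978 [[0.473065269950089, -0.08952137790687327], [0.6501734656026347, -0.12461236399983142], [0.644196553098618, -0.15473601328160105], [0.46726439401678943
[... 242 characters left out ...]
, [0.6414983332129998, -0.15111496097292068], [0.4707121842496689, -0.1165789941727498]]
811.0 (116.72274780273438, 95.34593200683594) 10.30484676361084 ctr [ 0.5458 -0.1863] sides 0.2356812447120838 0.2864140722319875 [[0.4581609205531244, -0.023274005060528048], [0.689287195061212, -0.06938576430965276], [0.6324498283103973, -0.3501036556406891], [0.4034700112191198, -0.3024346264351373]]
541.5 (149.4438018798828, 6.470010757446289) 86.69812774658203 ctr [ 0.5443 -0.3595] sides 0.01583408035693538 0.36599335348490236 [[0.7268926251499446, -0.34630089923993645], [0.7275076056919219, -0.3621230324615623], [0.3616658787741952, -0.37265705548129247], [0.3609485560707294, -0.35703772867262046]]
```

```bash
cat >> h.py <<'E'
def plan(x,y,z,yaw):   # yaw: wanted angle of tool x axis (mod pi); prints slide in current tool axes, cm, and twist about z
    s=robot.state(); M=rot(s["orientation"]); p=np.array(s["position"])
    d=M.T@(np.array([x,y,z])-p)*100; a=np.arctan2(M[1,0],M[0,0]); t=(yaw-a+np.pi/2)%np.pi-np.pi/2
    print("t",s["time"],"pos",p.round(4),"slide cm",d.round(2),"twist z",round(-t,3),"tilt",np.round(M[:2,2],3),"w",s["width"],"F",s["gripper_force"])
E
python3 - <<'E'
from m import *
np.set_printoptions(precision=4,suppress=True)
print(robot.tip_extent)
im=imaging.get_image("top"); fr=im["frame"]
sub=fr[135:230,145:195].astype(float); bg=np.median(sub.reshape(-1,3),0)
m=(np.abs(sub-bg).sum(2)>40).astype(np.uint8)
c=max(cv2.findContours(m,cv2.RETR_EXTERNAL,cv2.CHAIN_APPROX_NONE)[0],key=cv2.contourArea)+[145,135]
e=axis_ends(im,c,.009); d=e[0]-e[1]; L=np.linalg.norm(d); print("full",e,L,np.arctan2(d[1],d[0]))
p=c[:,0,:].astype(float); t=p[p[:,1].argmin()]; b=p[p[:,1].argmax()]; T,B=ray(im,*t,.009),ray(im,*b,.009); print(T,B,np.linalg.norm(T-B),np.arctan2(*(T-B)[[1,0]]))
plan(.604,.314,.1,-.22)
E
```

```text
0.025
full [array([0.7218, 0.2852, 0.009 ]), array([0.554 , 0.3252, 0.009 ])] 0.1724676789537256 -0.23378116270430524
[0.7219 0.288  0.009 ] [0.555  0.3291 0.009 ] 0.17191287658597607 -0.24136123912738736
t 0.2 pos [0.1554 0.5533 0.2558] slide cm [-49.66 -10.9   15.59] twist z -0.054 tilt [-0.    -0.001] w 0.08523017117254877 F 0.0
```

```bash
python3 -m creep '[{"slide":[-3,-0.6,0],"twist":[0,0,0]},{"slide":[-4.2,-0.9,0],"twist":[0,0,0]},{"slide":[-4.5,-1,0],"twist":[0,0,0]},{"slide":[-4.5,-1,0],"twist":[0,0,0]},{"slide":[-4.5,-1,1],"twist":[0,0,0]},{"slide":[-4.5,-1,2],"twist":[0,0,0]},{"slide":[-4.5,-1,2],"twist":[0,0,0]},{"slide":[-4.5,-1,2],"twist":[0,0,0]},{"slide":[-4.5,-1,2],"twist":[0,0,0]},{"slide":[-4.5,-1,2],"twist":[0,0,0]},{"slide":[-3.7,-0.8,2],"twist":[0,0,0]},{"slide":[-2.8,-0.6,1.6],"twist":[0,0,-0.04]}]' 4.5 30
python3 -c "
from h import *
plan(.603,.314,.030,-.233)"
```

```text
time: 1.7
position: [0.6057, 0.3131, 0.1089]
orientation: [-0.0, 0.117, 0.993, -0.0]
force: [0.7, -0.5, 0.6]
width: 0.045
gripper_force: 0.0
t 1.7 pos [0.6057 0.3131 0.1089] slide cm [0.28 0.04 7.89] twist z -0.001 tilt [-0.001 -0.   ] w 0.04504653524489501 F 0.0
```

```bash
python3 -m creep '[{"slide":[0.2,0,1.5],"twist":[0,0,0]},{"slide":[0,0,2],"twist":[0,0,0]},{"slide":[0,0,1.5],"twist":[0,0,0]},{"slide":[0,0,0],"twist":[0,0,0]}]'
python3 -c "
from h import *
snap('top','pics/t1.png')
plan(.603,.314,.030,-.233)"
```

```text
time: 2.2
position: [0.6012, 0.3148, 0.059]
orientation: [-0.001, 0.116, 0.993, -0.001]
force: [-0.0, 0.4, -0.1]
width: 0.0451
gripper_force: 0.0
t 2.25 pos [0.6019 0.3151 0.06  ] slide cm [-0.13 -0.08  3.  ] twist z -0.0 tilt [-0.001 -0.   ] w 0.04499832541898884 F 0.0
```

```bash
python3 -m creep '[{"slide":[-0.1,-0.1,1.0],"twist":[0,0,0]},{"slide":[0,0,1],"twist":[0,0,0]},{"slide":[0,0,0.9],"twist":[0,0,0]},{"slide":[0,0,0],"twist":[0,0,0]}]'
python3 -m creep '[{"slide":[0,0,0],"twist":[0,0,0]},{"slide":[0,0,0],"twist":[0,0,0]},{"slide":[0,0,0],"twist":[0,0,0]},{"slide":[0,0,0],"twist":[0,0,0]},{"slide":[0,0,0],"twist":[0,0,0]}]' 0.5 40
python3 -c "
from h import *
plan(.603,.314,.030,-.233)"
```

```text
time: 2.75
position: [0.6027, 0.3132, 0.0302]
orientation: [-0.001, 0.117, 0.993, -0.001]
force: [1.2, -0.7, 0.8]
width: 0.0453
gripper_force: 0.0
time: 3.38
position: [0.6036, 0.3137, 0.0318]
orientation: [0.0, 0.117, 0.993, 0.0]
force: [-0.7, -0.7, 2.9]
width: 0.0161
gripper_force: 41.9
t 3.375 pos [0.6036 0.3137 0.0318] slide cm [0.07 0.02 0.18] twist z -0.001 tilt [0.001 0.001] w 0.016102408327757223 F 41.90183937549591
```

```bash
python3 -m creep '[{"slide":[0,0,-2],"twist":[0,0,0]},{"slide":[0,0,-4],"twist":[0,0,0]},{"slide":[0,0,-4],"twist":[0,0,0]},{"slide":[0,-1.5,-1],"twist":[0,0,0]},{"slide":[-0.2,-3.5,0],"twist":[0,0,0]},{"slide":[-0.3,-4.5,0],"twist":[0,0,0]},{"slide":[-0.3,-5.5,0],"twist":[0,0,0]},{"slide":[-0.3,-5.5,0],"twist":[0,0,0]},{"slide":[-0.3,-5.5,0],"twist":[0,0,0]},{"slide":[-0.3,-5.5,0],"twist":[0,0,0]},{"slide":[-0.3,-4.5,0],"twist":[0,0,0]},{"slide":[-0.2,-3.5,0],"twist":[0,0,-0.035]}]'
python3 -m creep '[{"slide":[0,-2.5,0],"twist":[0,0,0]},{"slide":[0,-1,0],"twist":[0,0,0]},{"slide":[0,0,0],"twist":[0,0,0]},{"slide":[0,0,0],"twist":[0,0,0]}]'
python3 - <<'E'
from h import *
plan(.5244,-.1157,.042,-.199)
im=snap('side','pics/s1.png'); cv2.imwrite('pics/s1c.png',cv2.resize(im["frame"][150:340,180:380,::-1],None,fx=3,fy=3))
E
```

```text
time: 4.88
position: [0.5309, -0.078, 0.1398]
orientation: [-0.002, 0.099, 0.995, -0.0]
force: [0.4, 0.1, -1.4]
width: 0.0163
gripper_force: 41.5
time: 5.38
position: [0.5261, -0.1094, 0.141]
orientation: [-0.0, 0.099, 0.995, 0.0]
force: [0.1, -0.1, -1.0]
width: 0.0165
gripper_force: 41.5
t 5.375 pos [ 0.5261 -0.1094  0.141 ] slide cm [ 0.04 -0.66  9.9 ] twist z 0.001 tilt [-0.001  0.001] w 0.01651541807264364 F 41.48846089839935
```

View pics/s1c.png

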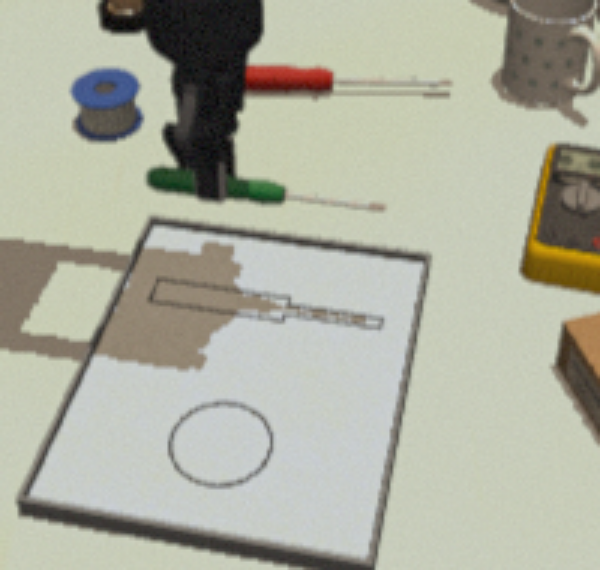

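The side view shows the green driver held level above the tray, centred at the fingers. Its handle is near crop pixel (215,186), and the blade points the same way as the outline.

```bash
python3 -m creep '[{"slide":[0,-0.4,2],"twist":[0,0,0]},{"slide":[0,-0.2,3],"twist":[0,0,0]},{"slide":[0,0,2.5],"twist":[0,0,0]},{"slide":[0,0,1],"twist":[0,0,0]},{"slide":[0,0,0],"twist":[0,0,0]},{"slide":[0,0,0],"twist":[0,0,0]}]'
python3 -c "
from h import *
plan(.5244,-.1157,.042,-.199)"
```

```text
time: 6.18
position: [0.5259, -0.1159, 0.0572]
orientation: [0.001, 0.099, 0.995, -0.0]
force: [-0.5, 0.3, -0.1]
width: 0.0161
gripper_force: 41.5
t 6.175 pos [ 0.5259 -0.1159  0.0572] slide cm [ 0.15 -0.01  1.52] twist z 0.001 tilt [ 0.002 -0.   ] w 0.016069867141474695 F 41.48789942264557
```

```bash
python3 -m creep '[{"slide":[0.1,0,0.6],"twist":[0,0,0]},{"slide":[0,0,0.5],"twist":[0,0,0]},{"slide":[0,0,0.4],"twist":[0,0,0]},{"slide":[0,0,0],"twist":[0,0,0]},{"slide":[0,0,0],"twist":[0,0,0]}]'
python3 -c "
from h import *
plan(.5244,-.1157,.042,-.199)"
```

```text
time: 6.8
position: [0.524, -0.1158, 0.0418]
orientation: [0.0, 0.099, 0.995, 0.0]
force: [-1.7, 0.2, 5.1]
width: 0.0165
gripper_force: 42.2
t 6.8 pos [ 0.524  -0.1158  0.0418] slide cm [-0.03  0.02 -0.02] twist z 0.0 tilt [0. 0.] w 0.016536376290051502 F 42.16995298862457
```

```bash
python3 -m creep '[{"slide":[0,0,0],"twist":[0,0,0]},{"slide":[0,0,0],"twist":[0,0,0]},{"slide":[0,0,0],"twist":[0,0,0]},{"slide":[0,0,-1],"twist":[0,0,0]},{"slide":[0,0,-2.5],"twist":[0,0,0]},{"slide":[0,0,-4],"twist":[0,0,0]}]' 4.5
python3 -m creep '[{"slide":[1,1.5,-1],"twist":[0,0,0]},{"slide":[2.5,3.5,0],"twist":[0,0,0]},{"slide":[3.5,4.5,0],"twist":[0,0,0]},{"slide":[3.5,4.5,0],"twist":[0,0,0]},{"slide":[3,4,0],"twist":[0,0,0]},{"slide":[1.7,2.2,0],"twist":[0,0,0]},{"slide":[1,1,0],"twist":[0,0,0]},{"slide":[0,0,0],"twist":[0,0,0]}]' 8.5
python3 - <<'E'
from m import *
plan(.407,.1236,.036,-.199)
im=snap('side','pics/s2.png'); c=blob(im["frame"],*BLUE,(190,160,240,205))
x,y,w,h=cv2.boundingRect(c); print(x,y,w,h,ray(im,x+w/2,y+h/2,.037))
cv2.imwrite('pics/s2c.png',cv2.resize(im["frame"][100:310,130:400,::-1],None,fx=2.5,fy=2.5))
E
```

```text
time: 7.55
position: [0.5234, -0.1156, 0.1166]
orientation: [-0.001, 0.099, 0.995, 0.0]
force: [-0.0, 0.1, -0.0]
width: 0.045
gripper_force: 0.0
time: 8.55
position: [0.4065, 0.1243, 0.1262]
orientation: [-0.0, 0.098, 0.995, -0.0]
force: [0.1, -0.7, -0.8]
width: 0.0854
gripper_force: 0.0
t 8.55 pos [0.4065 0.1243 0.1262] slide cm [-0.07 -0.06  9.02] twist z 0.002 tilt [-0. -0.] w 0.08536897280108773 F 0.0
204 174 22 12 [0.40614219 0.12038083 0.037     ]
```

View pics/s2c.png

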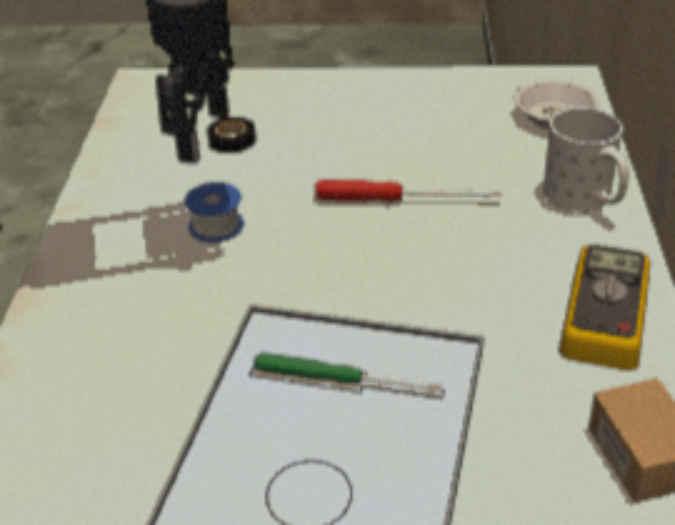

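The side view shows the green driver on its outline, with its handle near crop pixel (308,368) and its tip near (440,392). The open gripper is above the reel at (213,212), and both views place the reel within 3 mm of each other.

```bash
python3 -m creep '[{"slide":[0,-0.2,2],"twist":[0,0,0]},{"slide":[0,0,2.5],"twist":[0,0,0]},{"slide":[0,0,2],"twist":[0,0,0]},{"slide":[0,0,1.5],"twist":[0,0,0]},{"slide":[0,0,1],"twist":[0,0,0]},{"slide":[0,0,0],"twist":[0,0,0]}]'
python3 -m creep '[{"slide":[0,0,0],"twist":[0,0,0]},{"slide":[0,0,0],"twist":[0,0,0]},{"slide":[0,0,0],"twist":[0,0,0]},{"slide":[0,0,0],"twist":[0,0,0]},{"slide":[0,0,0],"twist":[0,0,0]}]' 4.5 50
python3 -c "
from h import *
plan(.5333,-.2494,.16,-.199)"
```

```text
time: 9.35
position: [0.4068, 0.1215, 0.0358]
orientation: [-0.001, 0.1, 0.995, -0.0]
force: [0.5, -0.6, -0.8]
width: 0.0852
gripper_force: 0.0
time: 9.98
position: [0.4076, 0.1222, 0.0373]
orientation: [0.001, 0.099, 0.995, 0.0]
force: [-0.2, -1.9, 6.2]
width: 0.0607
gripper_force: 54.0
t 9.975 pos [0.4076 0.1222 0.0373] slide cm [-19.69 -33.93 -12.26] twist z 0.0 tilt [0.002 0.001] w 0.060716064273109584 F 53.96344184875488
```

```bash
python3 -m creep '[{"slide":[0,0,-2],"twist":[0,0,0]},{"slide":[0,0,-4],"twist":[0,0,0]},{"slide":[-0.5,-1,-4],"twist":[0,0,0]},{"slide":[-1.5,-2.5,-2],"twist":[0,0,0]},{"slide":[-2.5,-4.4,0],"twist":[0,0,0]},{"slide":[-2.7,-4.7,0],"twist":[0,0,0]},{"slide":[-2.7,-4.7,0],"twist":[0,0,0]},{"slide":[-2.7,-4.7,0],"twist":[0,0,0]},{"slide":[-2.7,-4.7,0],"twist":[0,0,0]},{"slide":[-2.2,-3.8,0],"twist":[0,0,0]},{"slide":[-1.4,-2.3,0],"twist":[0,0,0]},{"slide":[-0.7,-1.1,0],"twist":[0,0,0]}]'
python3 -m creep '[{"slide":[0,0,2],"twist":[0,0,0]},{"slide":[0,0,3],"twist":[0,0,0]},{"slide":[0,0,2.5],"twist":[0,0,0]},{"slide":[0,0,1],"twist":[0,0,0]},{"slide":[0,0,0],"twist":[0,0,0]},{"slide":[0,0,0],"twist":[0,0,0]}]'
python3 -c "
from h import *
plan(.5333,-.2494,.0475,-.199)
im=snap('side','pics/s3.png'); cv2.imwrite('pics/s3c.png',cv2.resize(im['frame'][200:350,150:370,::-1],None,fx=3,fy=3))"
```

```text
time: 11.48
position: [0.5319, -0.2501, 0.1559]
orientation: [-0.0, 0.1, 0.995, 0.0]
force: [0.1, -0.8, -1.9]
width: 0.0604
gripper_force: 55.1
time: 12.22
position: [0.5327, -0.2491, 0.0724]
orientation: [0.001, 0.099, 0.995, -0.0]
force: [0.7, 0.4, -2.2]
width: 0.0609
gripper_force: 55.1
t 12.225 pos [ 0.5327 -0.2491  0.0724] slide cm [-0.06 -0.01  2.49] twist z 0.0 tilt [ 0.002 -0.001] w 0.060893045097312325 F 55.11133790016174
```

View pics/s3c.png

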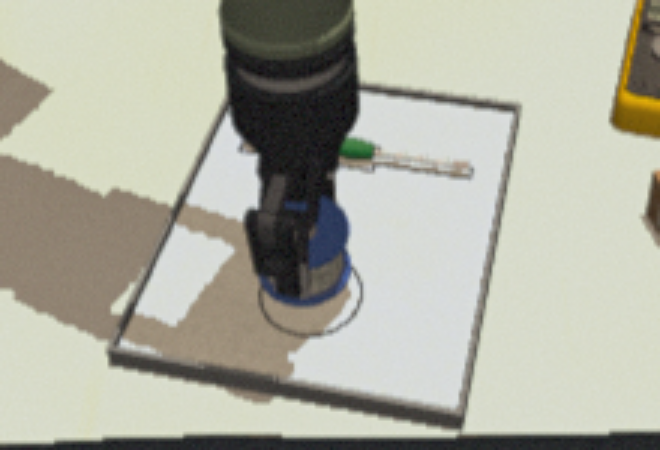

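The side view shows the reel held upright, its underside about 25 mm above the circle, with its lower flange near crop pixel (307,290) and the circle at (310,297). I'll lower it now.

```bash
python3 -m creep '[{"slide":[0,0,1],"twist":[0,0,0]},{"slide":[0,0,0.8],"twist":[0,0,0]},{"slide":[0,0,0.4],"twist":[0,0,0]},{"slide":[0,0,0.2],"twist":[0,0,0]},{"slide":[0,0,0],"twist":[0,0,0]},{"slide":[0,0,0],"twist":[0,0,0]}]'
python3 -c "
from h import *
plan(.5333,-.2494,.0475,-.199)"
```

```text
time: 13.02
position: [0.5321, -0.249, 0.0474]
orientation: [0.0, 0.099, 0.995, -0.0]
force: [-0.1, -0.5, -0.5]
width: 0.0603
gripper_force: 55.2
t 13.025 pos [ 0.5321 -0.249   0.0474] slide cm [-0.13 -0.01 -0.01] twist z 0.0 tilt [ 0. -0.] w 0.060323634462630206 F 55.15623450279236
```

```bash
python3 -m creep '[{"slide":[0,0,0.1],"twist":[0,0,0]},{"slide":[0,0,0],"twist":[0,0,0]},{"slide":[0,0,0],"twist":[0,0,0]}]'
python3 -m creep '[{"slide":[0,0,0],"twist":[0,0,0]},{"slide":[0,0,0],"twist":[0,0,0]},{"slide":[0,0,0],"twist":[0,0,0]},{"slide":[0,0,0],"twist":[0,0,0]},{"slide":[0,0,-1],"twist":[0,0,0]},{"slide":[0,0,-2],"twist":[0,0,0]},{"slide":[0,0,-4],"twist":[0,0,0]},{"slide":[2,0,-4],"twist":[0,0,0]},{"slide":[4,0,-4],"twist":[0,0,0]},{"slide":[6,0,-3],"twist":[0,0,0]},{"slide":[6,0,0],"twist":[0,0,0]},{"slide":[4,0,0],"twist":[0,0,0]}]' 8.5
python3 - <<'E'
from m import *
im=snap('top','pics/t9.png'); fr=im["frame"]
s=snap('side','pics/s9.png')
c=blob(fr,*BLUE,(330,150,440,270)); (u,v),r=cv2.minEnclosingCircle(c); print("reel",r,ray(im,u,v,.049))
c=blob(fr,*GREEN,(300,150,440,270)); e=axis_ends(im,c,.019); print("green",e,(e[0]+e[1])/2)
cv2.imwrite('pics/f.png',np.hstack([cv2.resize(x[:,:,::-1],(400,400)) for x in (fr[140:290,290:440],s["frame"][200:350,180:330])]))
E
```

```text
time: 13.4
position: [0.532, -0.2491, 0.0474]
orientation: [0.0, 0.099, 0.995, -0.0]
force: [-2.0, -0.0, 5.8]
width: 0.0602
gripper_force: 56.1
time: 14.9
position: [0.318, -0.2055, 0.2251]
orientation: [0.001, 0.099, 0.995, -0.0]
force: [1.4, -0.6, -0.0]
width: 0.0852
gripper_force: 0.0
reel 13.11181354522705 [ 0.52932351 -0.24652515  0.049     ]
green [array([ 0.56970682, -0.12551916,  0.019     ]), array([ 0.47887995, -0.10855845,  0.019     ])] [ 0.52429339 -0.11703881  0.019     ]
```

View pics/f.png

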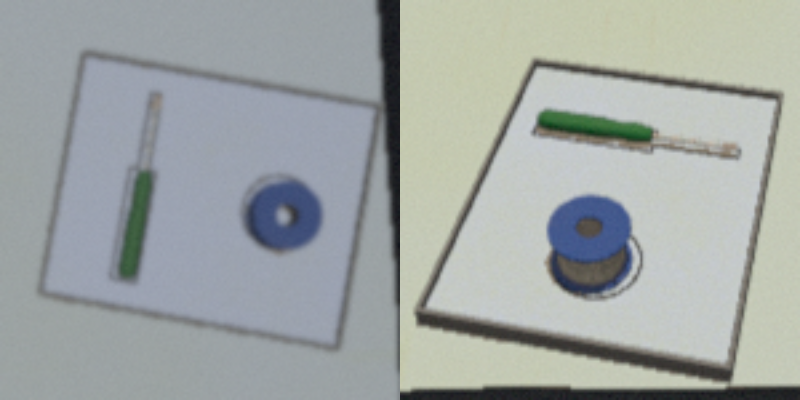

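The final views show the reel standing inside the circle, about 5 mm off centre, at left-panel pixel (285,215). The driver lies on its outline, about 1 mm off, and the arm is clear of everything.

```bash
python3 -c "
from rig import finish_job
print(finish_job())"
```

```text
the job is handed in; nothing more can be done
None
```

The job is handed in at about 15 s: the final views put the reel standing in the circle about 5 mm off centre and the small screwdriver on its outline within about 2 mm, and I did not touch the tape or the bigger screwdriver; no verdict came back.

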